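Clamp a board with the telescoping hold-down

ROBOT

A 7-joint arm with a two-finger parallel gripper is mounted at the origin on the work surface. World frame = base frame: x ahead of the robot, y to its left, z up, the work surface at z = 0. Lengths are in m, angles in rad, forces in N, time in s.
With the tool pointing down it reaches from about 0.4 to 0.875 m from the base axis. Payload 19.3 kg.
Tool frame: the origin (TCP) lies at the very end of the fingers, on their centre line; the grasp point (between the pads) lies bot.tcp_to_grasp behind it (bot.tcp_to_grasp is the distance from the TCP to the grasp point, in m); z points along the fingers, y is the direction in which the jaws open and shut (so a half turn about z gives the same grasp; the last joint's range is limited). The gripper opens to 85 mm and grips with 20 to 120 N. Pads are 22 mm wide; open, the fingers measure 114 mm over their backs; the gripper's body (76 mm by 85 mm) begins 54 mm behind the grasp point. The pads swing forward as they close: fully open they stand 13 mm farther back than shut.
Start: joints at [-1.27, 0.521, -0.036, 1.599, 0.021, 1.021, -0.113], TCP at [0.226, 0.583, 0.231] pointing down, gripper open.
Joint ranges: [-2.91, 2.91], [-0.3, 2.13], [-1.5, 1.42], [0.17, 2.43], [-1.26, 4.41], [0.16, 1.93], [-2.52, 2.52]. Speed limits (rad/s): [1.89, 1.89, 2.39, 2.39, 3.01, 3.01, 3.01].

INTERFACE

Orientations are given as [roll, pitch, yaw] about the fixed x, y, z axes, in that order (R = Rz(yaw) Ry(pitch) Rx(roll)).
In Python, from workcell import bot gives the robot as it stands.
- The arm moves only by the tool servo_tool, never from a script. Its argument "targets" is a list of rows, each a list of 2 entries, a list of its own where there are three numbers: the shift along the tool's x, y, z in units of 0.05 m (1.0 is 0.05 m), then the turn about the tool's z in units of 5 degrees (1.0 is 5 degrees). A call has 1 to 12 rows; each row shifts and turns the commanded pose from where the row before left it, along the tool's axes as they then stand; what a row does not reach is not made up. A row lasts 1/8 s, in which the tool goes at most 62.5 mm and 10.7 degrees, less where a joint would pass 70% of its speed; a pose out of reach is approached as far as the arm can. A call with a number of a shift or a turn outside -1 to 1 is refused whole. A call with a gripper value outside its range is refused whole. "gripper" is the opening, from -1 (shut) to 1 (fully open), so that 0 is half open, set as the call begins (left out, the last holds). The fingers move at their own pace and stop on an object; "newtons" is the grip in N (left out, the last holds). Time passes only in rows, so rows that do not move let the fingers close. It gives the time, the measured TCP pose, the force and the opening at its end, in the units of the state.
- bot.observe(): the state, without advancing time (a new reading comes with each control period).
- bot.grab_frame(name): name is "scene" or "side" or "wrist"; returns the picture (384x512x3 uint8, blue, green, red); there is no depth.
- bot.get_calibration(name): a dict with "fx", "fy", "cx", "cy" (pixels), "k1" (the pictures are not rectified: a ray, as slopes to the right and down, at radius r is drawn at 1 + k1 r^2 times it, then the intrinsics apply), "pose" (4x4, takes a point from camera to world coordinates). Camera axes: x right, y up, looking along -z (the intrinsics and any distortion apply to the point x, -y, -z); pixel columns grow to the right and rows downward; lengths in m; the calibration is good to about 2 mm. A picture is of the moment at which its call begins: read the wrist's pose just before it. get_calibration takes no time and is no camera call; for the wrist camera it gives the pose at the moment of the call.
- bot.job_done(): hands the job in, once; it reports no verdict.
The state is a dict: "clock": time; "qpos": joint angles; "qd": joint speeds; "joint_efforts": joint torques, N m; "position": TCP position; "tool_rot": TCP orientation; "force": force on the tool from outside, world axes, zero at the start; "moment": the same for the moment, N m; "grip_width": finger opening in m.
Only numpy, scipy, OpenCV 4.12 (cv2) and the standard library are available. Lean on these libraries where they do the work, as an engineer would, in place of code of your own. Each camera call takes 0.05 s, during which the arm holds its last target.

TASK

Clamp the board under the bench hold-down: turn its T-handle fully anticlockwise (seen from above) to unlock the telescoping plunger, push it down until the sprung foot bears on the board with a steady push of about 13 N, then turn the handle fully back clockwise so that the plunger is locked in a notch, and let go. Never press the board with more than 25 N, and do not shift the board or disturb the other things on the bench.

Things in the scene. Friction and masses are not known exactly. Their poses are not given: they have to be found in the camera images.
- holddown: Bench hold-down: green C-frame fixed on a 42 mm steel post; it cannot move. Origin on the plunger's vertical axis near table height (the frame sits up to 5 mm higher or lower on its post, origin with it), z up. The post stands 100 mm off the axis along +y, its top at 215 mm; clamp block round it to 212 mm. A toothed rack stands on the +x side of the axis.
- plate_top (a point): Top of the hold-down's upper guide plate, on the plunger's axis, 212 mm above the hold-down's origin. Plate about 70 x 82 mm around the axis; keep fingers above it.
- plate_low (a point): Underside of the lower guide plate, on the plunger's axis, 108 mm above the hold-down's origin. Below it hangs the plunger's 36 mm round rubber foot on a spring: 1.7 N per mm, no preload, 24 mm travel. The foot's set screw stands at a different, unmeasured height each time: at plunger = 0 its underside is 21 to 53 mm below this point, so contact with the board must be felt.
- handle_grip (a point): Centre of the T-handle's wooden cross bar, on the plunger's axis: bar 92 mm long along this point's x, 16 mm wide (y), 22 mm high (z up), on a 14 mm rod from below. With the plunger fully up it is 306 mm above the hold-down's origin; it turns with the handle and goes down with the plunger.
- handle (a joint): Turn of the T-handle, rad: 0 = locked (clockwise stop seen from above, bar along the hold-down's x), 1.0 = anticlockwise stop. Starts at 0 to 0.08. Lugs on the rod enter between the rack's teeth: plunger free above 0.6, held in a notch below 0.4. Friction 0.06 N m. If lugs meet tooth ends the turn back is stiff: it forces the plunger into a notch beside, or stops.
- plunger (a joint): Distance the telescoping plunger is pushed down, m: 0 = fully up (start), 0.062 = bottom stop. Locks in notches every 6 mm: 0, 0.006, 0.012 .. 0.060, about 1 mm play either way. Unlocked, friction holds it where left: about 1 to 3 N pushes it down and 10 N pulls it up, plus or minus the foot's spring.
- board: The sawn board to be held: 260 mm long (x), 80 mm wide (y), 45 mm thick, loose, 0.55 kg or so, lying flat on the table under the foot. Origin at the centre of its underside.
- pencil: Flat carpenter's pencil, 12 x 75 x 8 mm, lying across the board's far end; origin under its centre. Bystander.
- square: Try square lying beside the board: wooden stock 100 x 22 x 16 mm and steel blade 28 x 130 x 4 mm; origin under the middle of the stock. Bystander.
- hammer: Hammer lying on the table to the right. Bystander.
- offcut: Wood offcut 110 x 45 x 30 mm on the left. Bystander.
- wedge_block: Cork sanding block 80 x 50 x 40 mm on the left. Bystander.
- wax_tin: Tin, 70 mm diameter and 50 mm high, on the right. Bystander.
- screwdriver: Screwdriver with a wooden handle lying near the vise, right. Bystander.

How it is judged:
By the outcome, as a careful person would: the job done as asked, in the order asked, and still so for the second after the job is handed in, with the robot touching nothing.
It also fails if it takes over 61 s, if anything falls off the work surface, if the arm or the gripper's body presses on something with over 40 N, if the wrist force passes 120 N, or if a joint passes its speed limit or range.

## Working session

There is one attempt and no reset: what is moved stays moved. The work goes in short steps, Python scripts to look and compute and a tool call to move; the robot and the scene stay as the last step left them, time stands still between calls to the robot, and variables do not carry over. Pictures are saved under pics/ and viewed, and the job is handed in when it is done.

Besides the shell and the picture viewer there is one more tool, called as name(argument=value, ...), one argument or row to a line, values as JSON. servo_tool: Moves the arm, as the interface text tells. Its arguments: {"type":"object","properties":{"targets":{"type":"array","items":{"type":"array"}},"gripper":{"type":"number"},"newtons":{"type":"number"}},"required":["targets"]}

```bash
mkdir -p pics; ls; python3 - <<'E'
from workcell import bot
import cv2,json
s=bot.observe();print(s, bot.tcp_to_grasp)
for n in("scene","side","wrist"):
    c=bot.get_calibration(n);print(n,c)
    cv2.imwrite(f"pics/{n}0.png",bot.grab_frame(n))
E
```

```text
pics
{'clock': 0.0, 'qpos': array([-1.27019684,  0.52201321, -0.03635403,  1.599981  ,  0.02118249,
        1.02107878, -0.11278959]), 'qd': array([ 1.03590876e-03, -6.22264237e-04, -8.69942096e-04, -4.28744650e-04,
        9.95594299e-04, -7.99480595e-05, -5.43943026e-05]), 'joint_efforts': array([-2.26238262e-03, -9.27099752e+01,  1.97868124e+00, -3.69929087e+01,
        1.76414702e-02,  8.11348145e-03,  3.85943770e-05]), 'position': array([0.22637323, 0.58221992, 0.23073559]), 'tool_rot': array([-3.14049736e+00,  4.87391202e-05,  2.77080706e+00]), 'force': array([-0.27482935, -0.25029987,  0.35760806]), 'moment': array([ 0.04711586, -0.01161895, -0.02182485]), 'grip_width': 0.08519313192746669} 0.0187
scene {'fx': 437.95571754566333, 'fy': 437.95571754566333, 'cx': 250.9498860805349, 'cy': 197.87347947697123, 'k1': -0.1032903069295021, 'pose': array([[ 0.70411724, -0.44183314,  0.55587983,  1.22446041],
       [ 0.70981514,  0.45948479, -0.53388781, -0.71201106],
       [-0.01952899,  0.77049153,  0.63715102,  1.0160108 ],
       [ 0.        ,  0.        ,  0.        ,  1.        ]])}
side {'fx': 427.7997531546402, 'fy': 427.7997531546402, 'cx': 250.8274226824147, 'cy': 188.5096543607992, 'k1': -0.075879303269658, 'pose': array([[ 0.89554191,  0.25704832, -0.36322285,  0.01844616],
       [-0.44430027,  0.56154414, -0.69804402, -0.96636956],
       [ 0.02453462,  0.78650769,  0.61709295,  1.0446331 ],
       [ 0.        ,  0.        ,  0.        ,  1.        ]])}
wrist {'fx': 320.8136921465971, 'fy': 320.8136921465971, 'cx': 259.815902269053, 'cy': 190.81957036161322, 'k1': -0.048103025382897055, 'pose': array([[ 0.36343307, -0.88748109, -0.28336146,  0.15307413],
       [ 0.93161869,  0.34564548,  0.11232018,  0.61036706],
       [-0.00173943, -0.3048057 ,  0.95241297,  0.37477658],
       [ 0.        ,  0.        ,  0.        ,  1.        ]])}
```

View pics/scene0.png

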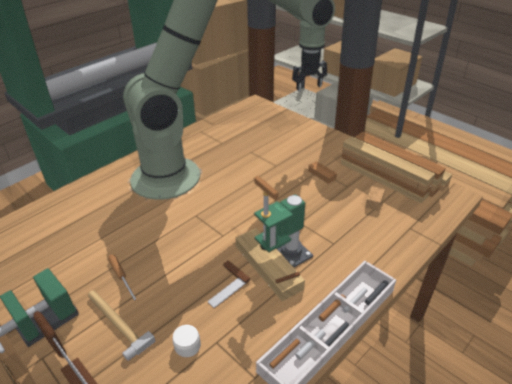

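View pics/side0.png

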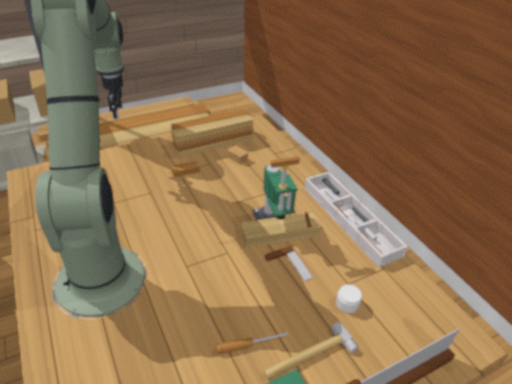

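```bash
python3 - <<'E'
import cv2,numpy as np
a=cv2.imread("pics/scene0.png")[165:305,210:340];b=cv2.imread("pics/side0.png")[140:250,230:335]
cv2.imwrite("pics/z1.png",cv2.resize(a,None,fx=4.2,fy=4.2,interpolation=cv2.INTER_CUBIC))
cv2.imwrite("pics/z2.png",cv2.resize(b,None,fx=5,fy=5,interpolation=cv2.INTER_CUBIC))
E
```

```text
(no output)
```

View pics/z1.png

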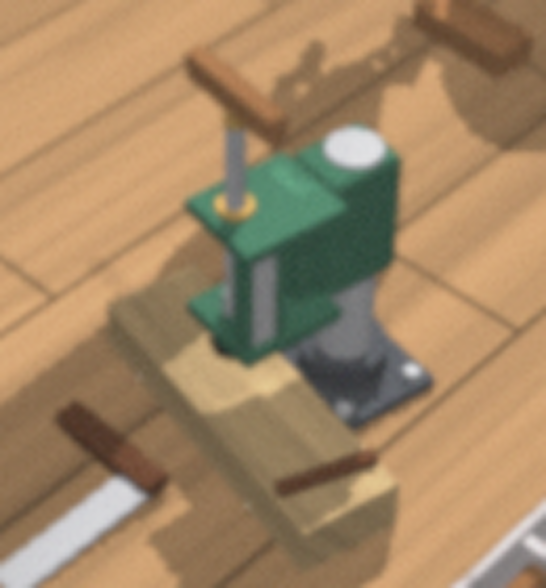

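View pics/z2.png

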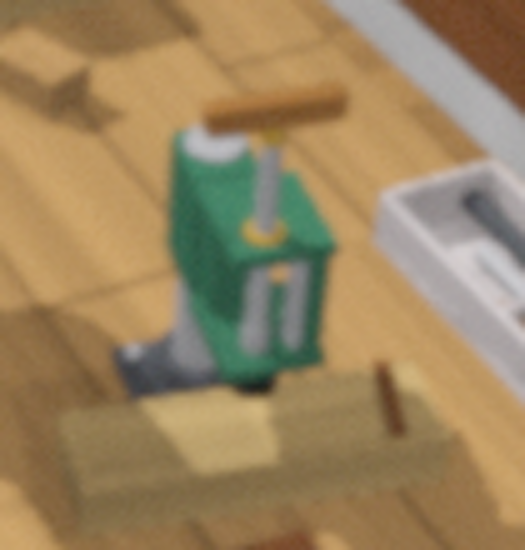

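```bash
cat > h.py <<'E'
import numpy as np,cv2
from workcell import bot
def ray(n,p,c=None):
    c=c or bot.get_calibration(n);K=np.array([[c['fx'],0,c['cx']],[0,c['fy'],c['cy']],[0,0,1.]])
    u=cv2.undistortPoints(np.array([[p]],float),K,np.array([c['k1'],0,0,0.]))[0,0]
    d=c['pose'][:3,:3]@np.array([u[0],-u[1],-1]);return c['pose'][:3,3],d/np.linalg.norm(d)
def tri(L,cal={}):
    A=np.zeros((3,3));b=np.zeros(3);R=[]
    for n,p in L:
        o,d=ray(n,p,cal.get(n));P=np.eye(3)-np.outer(d,d);A+=P;b+=P@o;R.append((o,d))
    x=np.linalg.solve(A,b);return x,[np.linalg.norm(np.cross(x-o,d)) for o,d in R]
def plane(n,p,z,c=None):
    o,d=ray(n,p,c);return o+d*(z-o[2])/d[2]
def proj(n,X,c=None):
    c=c or bot.get_calibration(n);q=c['pose'][:3,:3].T@(np.array(X)-c['pose'][:3,3])
    u=np.array([q[0],-q[1]])/-q[2];u=u*(1+c['k1']*(u@u));return u*[c['fx'],c['fy']]+[c['cx'],c['cy']]
E
python3 - <<'E'
from h import *
s=lambda x,y:("scene",(210+x/4.2-.4,165+y/4.2-.4)); d=lambda x,y:("side",(230+x/5-.4,140+y/5-.4))
for k,a,b in [("bar",s(237,95),d(276,108)),("near end",s(200,62),d(207,118)),("far end",s(275,128),d(347,98)),("post",s(355,148),d(213,145)),("collar",s(235,207),d(264,233))]:
    print(k,*tri([a,b]))
for p in [(110,312),(298,530),(398,485)]:print(plane(*s(*p),0.045))
E
```

```text
bar [ 0.60429621 -0.05994137  0.30959794] [np.float64(0.0016482117114850368), np.float64(0.001648211711484869)]
near end [ 0.56211871 -0.0499074   0.30780363] [np.float64(0.0017379066041845442), np.float64(0.0017379066041846689)]
far end [ 0.64690752 -0.07174204  0.31323959] [np.float64(0.0008649218274653981), np.float64(0.0008649218274654609)]
post [0.62008131 0.03906398 0.21460977] [np.float64(0.000293448345152848), np.float64(0.0002934483451528332)]
collar [ 0.60293309 -0.06042359  0.21501727] [np.float64(0.0009457338730444292), np.float64(0.0009457338730445091)]
[ 0.48615479 -0.07323027  0.045     ]
[ 0.72393992 -0.12644594  0.045     ]
[ 0.74671464 -0.05114863  0.045     ]
```

View pics/wrist0.png

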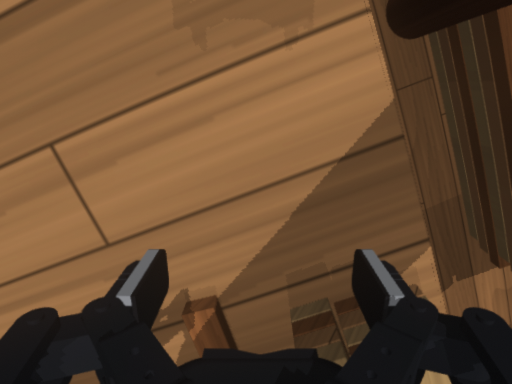

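servo_tool(
  targets=[
    [[0, 0, -0.8], 0],
    [[0, 0, -0.8], 0],
    [[-0.585, -0.462, -0.8], 0],
    [[-0.585, -0.462, -0.8], 0],
    [[-0.585, -0.462, 0], 0],
    [[-0.585, -0.462, 0], 0],
    [[-0.585, -0.462, 0], 0],
    [[-0.585, -0.462, 0], 0],
    [[-0.585, -0.462, 0], 0],
    [[-0.585, -0.462, 0], 0],
    [[-0.585, -0.462, 0], 0],
    [[-0.585, -0.462, 0], 0],
  ],
  gripper=1,
)

```text
clock: 1.65
position: [0.4158, 0.26, 0.3912]
tool_rot: [-3.141, -0.0, 2.771]
force: [0.6, 0.1, -0.1]
grip_width: 0.0854
```

servo_tool(
  targets=[
    [[-0.585, -0.462, 0], 0],
    [[-0.585, -0.462, 0], 0],
    [[-0.585, -0.462, 0], 0],
    [[-0.585, -0.462, 0], 0],
    [[-0.585, -0.462, 0], 0],
    [[-0.585, -0.462, 0], 0],
    [[-0.585, -0.462, 0], 0],
    [[-0.585, -0.462, 0], 0],
    [[-0.585, -0.462, 0], 0],
    [[-0.585, -0.462, 0], 0],
    [[0, 0, 0], 1],
    [[0, 0, 0], 1],
  ],
)

```text
clock: 3.15
position: [0.6043, -0.0606, 0.3908]
tool_rot: [-3.141, -0.001, 2.593]
force: [0.6, 1.0, 0.4]
grip_width: 0.0856
```

servo_tool(
  targets=[
    [[0, 0, 0], 1],
    [[0, 0, 0], 1],
    [[0, 0, 0], 1],
    [[0, 0, 0], 1],
    [[0, 0, 0], 1],
    [[0, 0, 0], 1],
    [[0, 0, 0], 1],
    [[0, 0, 0], 1],
    [[0, 0, 0], 1],
    [[0, 0, 0], 1],
    [[0, 0, 0], 1],
    [[0, 0, 0], 1],
  ],
)

```text
clock: 4.65
position: [0.6042, -0.06, 0.3911]
tool_rot: [-3.141, -0.0, 1.546]
force: [-0.7, 0.1, -0.4]
grip_width: 0.0854
```

```bash
python3 - <<'E'
from h import *
s=bot.observe();print(s['clock'],s['position'],s['tool_rot'],s['qpos'],s['force'],s['moment'])
E
```

```text
4.65 [ 0.60420448 -0.05999407  0.39109586] [-3.14115533e+00 -2.22656494e-05  1.54622883e+00] [-0.41824257  0.43166234  0.63813307  1.44373023 -0.25817518  1.35122001
  0.20755536] [-0.73397528  0.07866893 -0.35667785] [ 0.00506838  0.0035833  -0.07550349]
```

servo_tool(
  targets=[
    [[0, 0, 0], 1],
    [[0, 0, 0], 1],
    [[0, 0, 0], 1],
    [[0, 0, 0], 1],
    [[0, 0, 0], 1],
    [[0, 0, 0], 1],
    [[0, 0, 0], 1],
    [[0, 0, 0], 1],
    [[0, 0, 0], 1],
    [[0, 0, 0], 1],
    [[0, 0, 0], 1],
    [[0, 0, 0], 1],
  ],
)

```text
clock: 6.15
position: [0.6042, -0.06, 0.3911]
tool_rot: [-3.141, 0.0, 0.499]
force: [0.0, 0.1, 0.8]
grip_width: 0.0852
```

servo_tool(
  targets=[
    [[0, 0, 0], 1],
    [[0, 0, 0], 1],
    [[0, 0, 0], 1],
    [[0, 0, 0], 1],
    [[0, 0, 0], 1],
    [[0, 0, 0], 1],
    [[0, 0, 0], 1],
    [[0, 0, 0], 1],
    [[0, 0, 0], 0],
  ],
)

```text
clock: 7.28
position: [0.6043, -0.06, 0.391]
tool_rot: [3.141, 0.0, -0.196]
force: [-0.3, -0.6, 0.4]
grip_width: 0.0853
```

```bash
python3 - <<'E'
from h import *
s=bot.observe();print(s['clock'],s['position'],s['tool_rot'],s['qpos'],s['force'],s['moment'])
np.save('cal1.npy',bot.get_calibration('wrist'),allow_pickle=True)
cv2.imwrite("pics/w1.png",bot.grab_frame('wrist'))
E
```

```text
7.275 [ 0.60426371 -0.05995146  0.3910306 ] [ 3.14122793e+00  4.55611915e-04 -1.95819781e-01] [-0.63813957  0.5720371   1.08305665  1.45384095 -0.50472679  1.41668396
 -1.31200241] [-0.27221427 -0.63255732  0.36914396] [-0.00444703  0.04564251 -0.00126511]
```

View pics/w1.png

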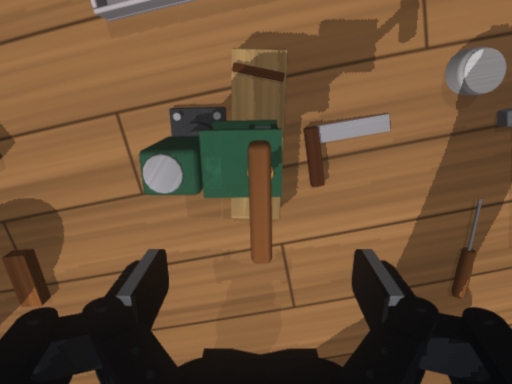

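```bash
python3 - <<'E'
from h import *
c=np.load('cal1.npy',allow_pickle=True).item()
im=cv2.imread('pics/w1.png');hsv=cv2.cvtColor(im,cv2.COLOR_BGR2HSV)
print(hsv[200,260],hsv[250,260],hsv[230,235],hsv[174,162])
roi=im[135:270,230:290];cv2.imwrite('pics/w1z.png',cv2.resize(roi,None,fx=4.4,fy=4.4,interpolation=cv2.INTER_CUBIC))
m=((hsv[...,2]>150)&(hsv[...,1]<40)).astype('u1'if 0 else np.uint8)
n,l,st,ce=cv2.connectedComponentsWithStats(m)
k=l[174,162];print(st[k],ce[k])
for z in(.21,.215,.22):print('post',z,plane('wrist',ce[k],z,c))
E
```

```text
[ 12 161 122] [ 12 162 129] [ 14 138 150] [135   6 158]
[144 156  37  37 963] [160.77673936 174.61578401]
post 0.21 [0.6160779  0.04317872 0.21      ]
post 0.215 [0.61705876 0.04135675 0.215     ]
post 0.22 [0.61803962 0.03953479 0.22      ]
```

View pics/w1z.png

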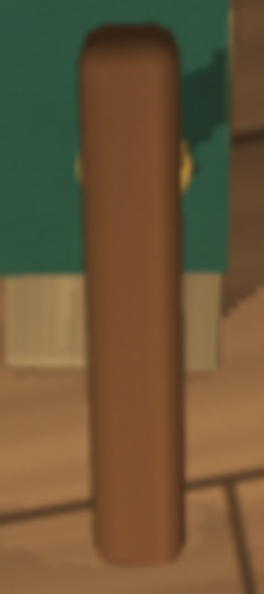

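```bash
python3 - <<'E'
from h import *
c=np.load('cal1.npy',allow_pickle=True).item()
f=lambda x,y:(230+x/4.4-.4,135+y/4.4-.4)
for z in(.315,.318,.321,.324):
    a=plane('wrist',f(131,47),z,c);b=plane('wrist',f(138,560),z,c);d=a-b
    print(z,(a+b)/2,np.linalg.norm(d),np.arctan2(d[1],d[0]))
E
```

```text
0.315 [ 0.59870785 -0.05963722  0.315     ] 0.09083818825477075 -0.18375735524088257
0.318 [ 0.5998142  -0.05984995  0.318     ] 0.08959926150818028 -0.18375735524088266
0.321 [ 0.60092056 -0.06006268  0.321     ] 0.08836033476159003 -0.18375735524088244
0.324 [ 0.60202692 -0.06027541  0.324     ] 0.08712140801499967 -0.18375735524088244
```

servo_tool(
  targets=[
    [[-0.036, 0, 0.2], -0.14],
    [[0, 0, 0.25], 0],
    [[0, 0, 0.25], 0],
    [[0, 0, 0.25], 0],
    [[0, 0, 0.25], 0],
    [[0, 0, 0.25], 0],
    [[0, 0, 0.25], 0],
    [[0, 0, 0.16], 0],
    [[0, 0, 0.1], 0],
    [[0, 0, 0], 0],
  ],
)

```text
clock: 8.57
position: [0.6025, -0.0598, 0.2932]
tool_rot: [3.142, 0.0, -0.184]
force: [-0.7, 0.4, 0.6]
grip_width: 0.0854
```

```bash
python3 - <<'E'
from h import *
s=bot.observe();print(s['clock'],s['position'],s['tool_rot'],s['qpos'],s['force'],s['moment'])
a=bot.grab_frame('scene')[140:270,210:340];b=bot.grab_frame('side')[110:240,230:360]
cv2.imwrite("pics/c1.png",cv2.resize(np.hstack([a,b]),None,fx=3,fy=3,interpolation=cv2.INTER_CUBIC))
E
```

```text
8.575 [ 0.60252286 -0.05977218  0.29320207] [ 3.14151892e+00  1.12143086e-04 -1.84133310e-01] [-0.62193582  0.63650841  1.02195755  1.61185149 -0.5700968   1.22094309
 -1.23983566] [-0.72540788  0.38395187  0.64467963] [0.04888082 0.02322222 0.01877867]
```

View pics/c1.png

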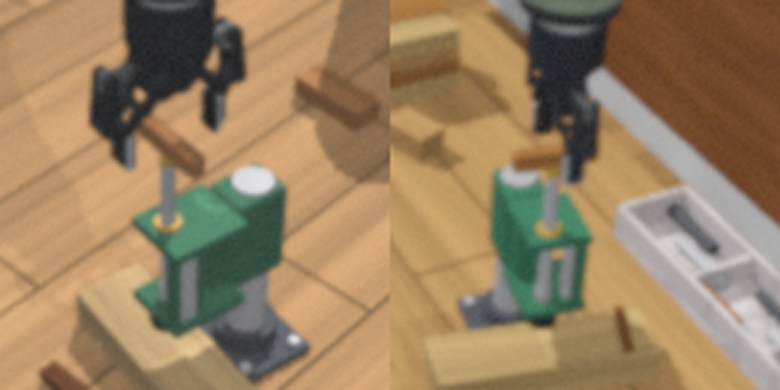

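The fingers straddle the bar centrally in both views. I'll close them now.

servo_tool(
  targets=[
    [[0, 0, 0], 0],
    [[0, 0, 0], 0],
    [[0, 0, 0], 0],
    [[0, 0, 0], 0],
    [[0, 0, 0], 0],
    [[0, 0, 0], 0],
    [[0, 0, 0], 0],
    [[0, 0, 0], 0],
    [[0, 0, 0], 0],
    [[0, 0, 0], 0],
  ],
  gripper=-1,
  newtons=70,
)

```text
clock: 9.93
position: [0.6026, -0.0598, 0.2933]
tool_rot: [3.142, -0.0, -0.184]
force: [-0.5, -0.2, 2.2]
grip_width: 0.0147
```

```bash
python3 - <<'E'
from h import *
s=bot.observe();print(s['clock'],s['position'],s['tool_rot'],s['force'],s['moment'],s['grip_width'])
c=bot.get_calibration('wrist')
cv2.imwrite("pics/w2.png",bot.grab_frame('wrist'))
E
```

```text
9.925 [ 0.60256548 -0.05979227  0.29334969] [ 3.14152382e+00 -1.11860024e-04 -1.84137564e-01] [-0.4779657  -0.20073282  2.18725953] [-0.19133774  0.06801062  0.01989081] 0.014734449622461487
```

View pics/w2.png

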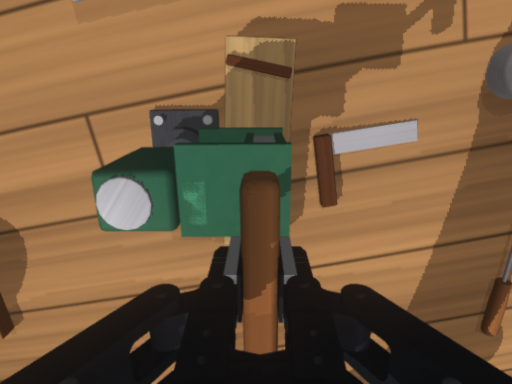

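servo_tool(
  targets=[
    [[0, 0, 0], -0.6],
    [[0, 0, 0], -1],
    [[0, 0, 0], -1],
    [[0, 0, 0], -1],
    [[0, 0, 0], -1],
    [[0, 0, 0], -1],
    [[0, 0, 0], -1],
    [[0, 0, 0], -1],
    [[0, 0, 0], -1],
    [[0, 0, 0], -1],
    [[0, 0, 0], 0],
    [[0, 0, 0], 0],
  ],
)

```text
clock: 11.48
position: [0.6023, -0.0587, 0.2932]
tool_rot: [-3.14, -0.0, 0.654]
force: [-2.1, 4.5, 2.1]
grip_width: 0.0147
```

```bash
python3 - <<'E'
from h import *
s=bot.observe();print(s['clock'],s['position'],s['tool_rot'],s['force'],s['moment'],s['grip_width'],s['qpos'])
E
```

```text
11.475 [ 0.60232557 -0.05874518  0.29319263] [-3.13996853e+00 -3.20224567e-04  6.54484480e-01] [-2.13171487  4.49726672  2.06337689] [ 0.91065966  0.54744161 -0.00982403] 0.014736732694361345 [-0.51494805  0.54625631  0.79649522  1.60720449 -0.41719626  1.166936
 -0.5403441 ]
```

servo_tool(
  targets=[
    [[0.01, -0.038, 0], -0.5],
    [[0, 0, 0], -0.5],
    [[0, 0, 0], 0],
    [[0, 0, 0], 0],
  ],
)

```text
clock: 11.98
position: [0.6019, -0.0582, 0.2932]
tool_rot: [3.141, 0.0, 0.741]
force: [4.7, -3.1, -4.5]
grip_width: 0.0147
```

```bash
python3 - <<'E'
from h import *
s=bot.observe();print(s['clock'],s['position'],s['tool_rot'],s['force'],s['moment'],s['grip_width'])
E
```

```text
11.975 [ 0.60191245 -0.05824087  0.2932175 ] [3.14096389e+00 1.02402528e-04 7.40681313e-01] [ 4.71488863 -3.1464283  -4.5005364 ] [-0.73834621 -0.89973181  0.03311775] 0.014728078191508027
```

servo_tool(
  targets=[
    [[0, 0, 0], -0.4],
    [[0, 0, 0], -0.4],
    [[0, 0, 0], 0],
    [[0, 0, 0], 0],
  ],
)

```text
clock: 12.48
position: [0.6018, -0.0582, 0.2932]
tool_rot: [3.141, 0.0, 0.811]
force: [3.3, -4.7, -4.7]
grip_width: 0.0149
```

```bash
python3 - <<'E'
from h import *
s=bot.observe();print(s['clock'],s['position'],s['tool_rot'],s['force'],s['moment'],s['grip_width'])
E
```

```text
12.475 [ 0.60184326 -0.05816876  0.2932275 ] [3.14119163e+00 1.42715876e-04 8.11484352e-01] [ 3.28171846 -4.67467771 -4.67524129] [-0.66341802 -0.85256071  0.10290207] 0.014869163949244474
```

servo_tool(
  targets=[
    [[0, 0.01, 0], -0.4],
    [[0, 0, 0], 0],
    [[0, 0, 0], 0],
  ],
)

```text
clock: 12.85
position: [0.602, -0.0583, 0.2932]
tool_rot: [-3.141, -0.0, 0.845]
force: [1.3, -0.5, -2.5]
grip_width: 0.0146
```

```bash
python3 - <<'E'
from h import *
s=bot.observe();print(s['clock'],s['position'],s['tool_rot'],s['force'],s['moment'],s['grip_width'],s['joint_efforts'],s['qpos'])
cv2.imwrite("pics/w3.png",bot.grab_frame('wrist'))
E
```

```text
12.85 [ 0.60198135 -0.05828223  0.29324056] [-3.14116458e+00 -4.60392814e-05  8.44942608e-01] [ 1.29220793 -0.45422392 -2.47403166] [-0.16566925 -0.22682998 -1.51323788] 0.014644603974493279 [ -1.64935637 -81.50726795  15.91018438 -38.116014     0.55244297
   0.37094051   1.52635407] [-0.48948733  0.52967621  0.74667506  1.60740376 -0.38441936  1.15729385
 -0.38018559]
```

View pics/w3.png

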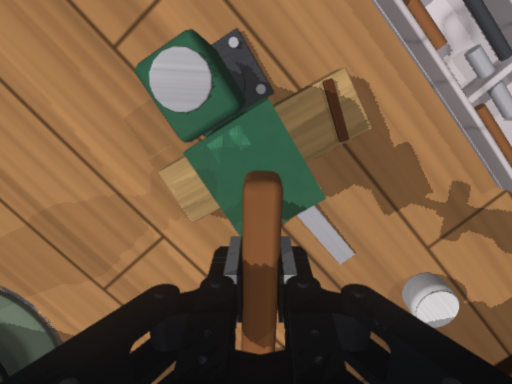

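servo_tool(
  targets=[
    [[0, 0, 0.04], 0.25],
    [[0, 0, 0.04], 0],
    [[0, 0, 0.04], 0],
    [[0, 0, 0], 0],
  ],
)

```text
clock: 13.4
position: [0.602, -0.0582, 0.287]
tool_rot: [-3.141, 0.0, 0.824]
force: [0.4, -1.2, -2.3]
grip_width: 0.0146
```

servo_tool(
  targets=[
    [[0, 0, 0.03], 0],
    [[0, 0, 0.03], 0],
    [[0, 0, 0], 0],
  ],
)

```text
clock: 13.78
position: [0.602, -0.0583, 0.2841]
tool_rot: [-3.141, 0.0, 0.824]
force: [-1.6, -1.0, -1.9]
grip_width: 0.0146
```

servo_tool(
  targets=[
    [[0, 0, 0.03], 0],
    [[0, 0, 0.03], 0],
    [[0, 0, 0], 0],
  ],
)

```text
clock: 14.15
position: [0.6021, -0.0583, 0.2811]
tool_rot: [-3.141, 0.0, 0.824]
force: [-1.1, -1.0, -1.0]
grip_width: 0.0148
```

```bash
python3 - <<'E'
from h import *
s=bot.observe();print(s['clock'],s['position'],s['tool_rot'],s['force'],s['moment'],s['grip_width'])
a=bot.grab_frame('scene')[140:290,210:340];b=bot.grab_frame('side')[110:260,230:360]
cv2.imwrite("pics/c2.png",cv2.resize(np.hstack([a,b]),None,fx=3,fy=3,interpolation=cv2.INTER_CUBIC))
E
```

```text
14.15 [ 0.60209271 -0.05825406  0.2810857 ] [-3.14146778e+00  2.05345592e-04  8.23830469e-01] [-1.08179807 -0.98928656 -1.00275015] [-0.23114746  0.16457005 -0.43206684] 0.014818519834201276
```

View pics/c2.png

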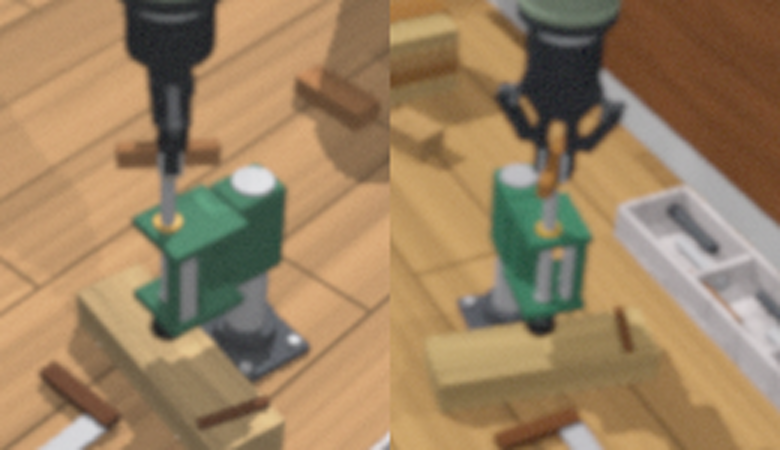

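servo_tool(
  targets=[
    [[0, 0, 0.04], 0],
    [[0, 0, 0.04], 0],
    [[0, 0, 0], 0],
  ],
)

```text
clock: 14.62
position: [0.6021, -0.0582, 0.2771]
tool_rot: [-3.141, 0.0, 0.824]
force: [-0.8, -1.8, -2.8]
grip_width: 0.0146
```

servo_tool(
  targets=[
    [[0, 0, 0.04], 0],
    [[0, 0, 0.04], 0],
    [[0, 0, 0], 0],
  ],
)

```text
clock: 15.0
position: [0.6021, -0.0583, 0.273]
tool_rot: [-3.141, 0.0, 0.824]
force: [-1.5, -1.8, -2.9]
grip_width: 0.015
```

servo_tool(
  targets=[
    [[0, 0, 0.04], 0],
    [[0, 0, 0.04], 0],
    [[0, 0, 0], 0],
  ],
)

```text
clock: 15.38
position: [0.6021, -0.0583, 0.269]
tool_rot: [-3.141, 0.0, 0.824]
force: [-1.0, -1.2, -1.9]
grip_width: 0.0151
```

```bash
python3 - <<'E'
from h import *
s=bot.observe();print(s['clock'],s['position'],s['tool_rot'],s['force'],s['moment'],s['grip_width'])
a=bot.grab_frame('scene')[140:290,210:340];b=bot.grab_frame('side')[110:260,230:360]
cv2.imwrite("pics/c3.png",cv2.resize(np.hstack([a,b]),None,fx=3,fy=3,interpolation=cv2.INTER_CUBIC))
E
```

```text
15.375 [ 0.6020863  -0.05825352  0.26903463] [-3.14148339e+00  2.07670002e-04  8.23828901e-01] [-0.95090103 -1.1603344  -1.89985863] [-0.20947272  0.13879005 -0.52211899] 0.01507454161255623
```

View pics/c3.png

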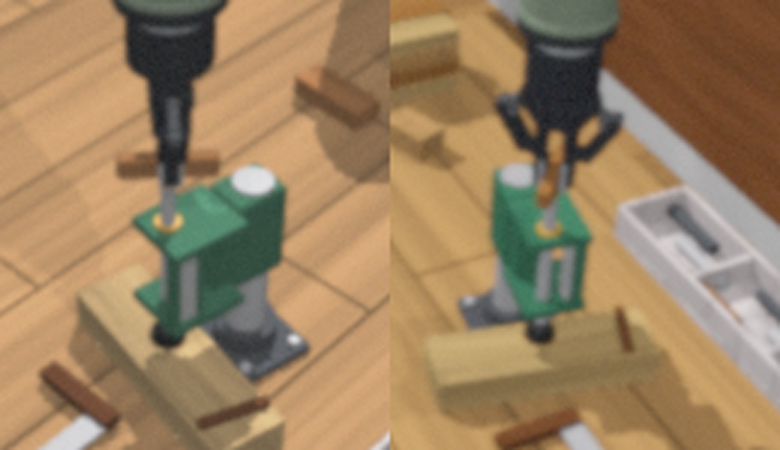

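servo_tool(
  targets=[
    [[0, 0, 0.03], 0],
    [[0, 0, 0.03], 0],
    [[0, 0, 0], 0],
  ],
)

```text
clock: 15.85
position: [0.6021, -0.0583, 0.2662]
tool_rot: [-3.142, 0.0, 0.824]
force: [-1.2, -0.0, -1.5]
grip_width: 0.0147
```

servo_tool(
  targets=[
    [[0, 0, 0.03], 0],
    [[0, 0, 0.03], 0],
    [[0, 0, 0], 0],
  ],
)

```text
clock: 16.23
position: [0.6021, -0.0582, 0.2631]
tool_rot: [-3.141, 0.0, 0.824]
force: [-1.8, -1.0, -1.7]
grip_width: 0.0149
```

servo_tool(
  targets=[
    [[0, 0, 0.03], 0],
    [[0, 0, 0.03], 0],
    [[0, 0, 0], 0],
  ],
)

```text
clock: 16.6
position: [0.6021, -0.0583, 0.2601]
tool_rot: [-3.142, 0.0, 0.824]
force: [-1.4, -0.8, -1.6]
grip_width: 0.0149
```

```bash
python3 - <<'E'
from h import *
a=bot.grab_frame('scene')[140:290,210:340];b=bot.grab_frame('side')[110:260,230:360]
cv2.imwrite("pics/c4.png",cv2.resize(np.hstack([a,b]),None,fx=3,fy=3,interpolation=cv2.INTER_CUBIC))
E
```

```text
(no output)
```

View pics/c4.png

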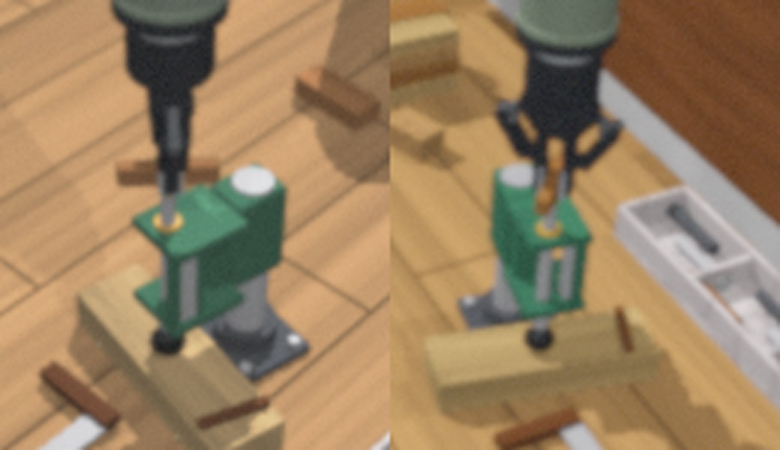

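servo_tool(
  targets=[
    [[0, 0, 0.03], 0],
    [[0, 0, 0.03], 0],
    [[0, 0, 0], 0],
  ],
)

```text
clock: 17.08
position: [0.6021, -0.0583, 0.2571]
tool_rot: [-3.142, 0.0, 0.824]
force: [-0.9, -0.3, -0.6]
grip_width: 0.0145
```

servo_tool(
  targets=[
    [[0, 0, 0.02], 0],
    [[0, 0, 0.02], 0],
    [[0, 0, 0], 0],
  ],
)

```text
clock: 17.45
position: [0.6021, -0.0582, 0.2552]
tool_rot: [-3.142, 0.0, 0.824]
force: [-1.8, -0.4, -0.0]
grip_width: 0.0147
```

servo_tool(
  targets=[
    [[0, 0, 0.02], 0],
    [[0, 0, 0.02], 0],
    [[0, 0, 0], 0],
  ],
)

```text
clock: 17.82
position: [0.6021, -0.0583, 0.2532]
tool_rot: [-3.142, 0.0, 0.824]
force: [-1.4, -0.2, -0.2]
grip_width: 0.0148
```

servo_tool(
  targets=[
    [[0, 0, 0.02], 0],
    [[0, 0, 0.02], 0],
    [[0, 0, 0], 0],
  ],
)

```text
clock: 18.2
position: [0.6021, -0.0583, 0.2512]
tool_rot: [-3.142, 0.0, 0.824]
force: [-1.7, -1.4, -0.3]
grip_width: 0.0149
```

servo_tool(
  targets=[
    [[0, 0, 0.02], 0],
    [[0, 0, 0.02], 0],
    [[0, 0, 0], 0],
  ],
)

```text
clock: 18.58
position: [0.6022, -0.0583, 0.2493]
tool_rot: [3.142, -0.0, 0.824]
force: [-1.4, -1.3, 3.2]
grip_width: 0.015
```

servo_tool(
  targets=[
    [[0, 0, 0.02], 0],
    [[0, 0, 0.02], 0],
    [[0, 0, 0], 0],
  ],
)

```text
clock: 18.95
position: [0.6022, -0.0583, 0.2474]
tool_rot: [3.141, -0.0, 0.824]
force: [-3.1, 0.2, 4.4]
grip_width: 0.0149
```

```bash
python3 - <<'E'
from h import *
s=bot.observe();print(s['clock'],s['force'],s['moment'])
a=bot.grab_frame('scene')[140:290,210:340];b=bot.grab_frame('side')[110:260,230:360]
cv2.imwrite("pics/c5.png",cv2.resize(np.hstack([a,b]),None,fx=3,fy=3,interpolation=cv2.INTER_CUBIC))
E
```

```text
18.95 [-3.1331435   0.15675985  4.41588729] [-0.10264998  0.68784018 -0.48420602]
```

View pics/c5.png

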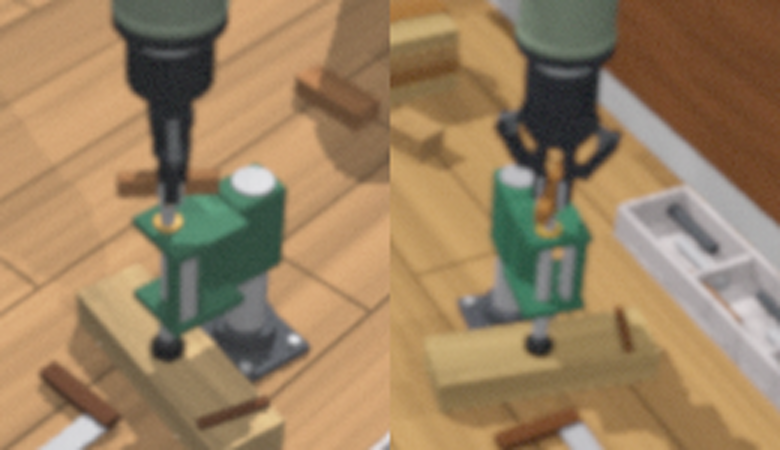

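servo_tool(
  targets=[
    [[0, 0, 0.02], 0],
    [[0, 0, 0], 0],
    [[0, 0, 0], 0],
  ],
)

```text
clock: 19.42
position: [0.6022, -0.0582, 0.2465]
tool_rot: [3.142, -0.0, 0.824]
force: [-4.3, 0.4, 6.7]
grip_width: 0.0146
```

servo_tool(
  targets=[
    [[0, 0, 0.02], 0],
    [[0, 0, 0], 0],
    [[0, 0, 0], 0],
  ],
)

```text
clock: 19.8
position: [0.6022, -0.0583, 0.2456]
tool_rot: [3.141, -0.0, 0.824]
force: [-4.2, -0.1, 8.2]
grip_width: 0.0149
```

servo_tool(
  targets=[
    [[0, 0, 0.02], 0],
    [[0, 0, 0], 0],
    [[0, 0, 0], 0],
  ],
)

```text
clock: 20.18
position: [0.6022, -0.0583, 0.2447]
tool_rot: [3.141, -0.0, 0.824]
force: [-3.1, 0.9, 9.3]
grip_width: 0.0144
```

```bash
python3 - <<'E'
from h import *
s=bot.observe();print(s['clock'],s['position'],s['force'],s['moment'],s['qpos'])
E
```

```text
20.175 [ 0.60224457 -0.05829224  0.24472957] [-3.09732603  0.90671064  9.34286169] [ 0.05761733  0.98615088 -0.5191615 ] [-0.47316409  0.57670021  0.72160516  1.66688233 -0.42572615  1.06076808
 -0.36690297]
```

servo_tool(
  targets=[
    [[0, 0, 0.02], 0],
    [[0, 0, 0], 0],
    [[0, 0, 0], 0],
  ],
)

```text
clock: 20.55
position: [0.6022, -0.0583, 0.2438]
tool_rot: [3.141, -0.001, 0.824]
force: [-4.8, 1.1, 10.9]
grip_width: 0.0146
```

servo_tool(
  targets=[
    [[0, 0, 0.02], 0],
    [[0, 0, 0], 0],
    [[0, 0, 0], 0],
  ],
)

```text
clock: 20.92
position: [0.6023, -0.0583, 0.2429]
tool_rot: [3.141, -0.001, 0.824]
force: [-5.2, 0.4, 13.3]
grip_width: 0.0147
```

```bash
python3 - <<'E'
from h import *
for i in range(4):
    s=bot.observe();print(s['clock'],s['position'],s['force'],s['moment']);bot.grab_frame('scene')
E
```

```text
20.925 [ 0.6022791  -0.0583282   0.24294929] [-5.18477499  0.38914302 13.28185286] [ 0.12476565  1.2295116  -0.48058468]
20.975 [ 0.60228154 -0.05831366  0.242941  ] [-5.41992672  0.9295754  14.11176438] [ 0.12143303  1.25694948 -0.48513404]
21.025 [ 0.60226853 -0.0583367   0.24292198] [-5.29941268  0.34537479 12.97755663] [ 0.08364678  1.22835757 -0.47952705]
21.075 [ 0.60229369 -0.05831249  0.24292094] [-5.51853     0.46890752 12.90719434] [ 0.11001147  1.20975442 -0.48269039]
```

servo_tool(
  targets=[
    [[0, 0, -0.024], 0],
    [[0, 0, -0.024], 0],
    [[0, 0, 0], 0],
    [[0, 0, 0], 0],
  ],
)

```text
clock: 21.62
position: [0.6022, -0.0583, 0.2448]
tool_rot: [3.142, -0.0, 0.824]
force: [-2.9, -0.2, 4.8]
grip_width: 0.0149
```

```bash
python3 - <<'E'
from h import *
for i in range(2):
    s=bot.observe();print(s['clock'],s['position'],s['force'],s['moment'],s['grip_width']);bot.grab_frame('scene')
E
```

```text
21.625 [ 0.6021816  -0.05826701  0.24476011] [-2.92356102 -0.17176133  4.84479062] [-0.11614708  0.54951381 -0.50418783] 0.014865307722815493
21.675 [ 0.60217955 -0.05828906  0.24474581] [-2.28203962  0.56315761  4.54634699] [-0.0775055   0.61202948 -0.46588711] 0.014509553599118506
```

servo_tool(
  targets=[
    [[0, 0, 0], 0.5],
    [[0, 0, 0], 0.7],
    [[0, 0, 0], 0.7],
    [[0, 0, 0], 0.7],
    [[0, 0, 0], 0.7],
    [[0, 0, 0], 0.7],
    [[0, 0, 0], 0.7],
    [[0, 0, 0], 0.7],
    [[0, 0, 0], 0.6],
    [[0, 0, 0], 0],
    [[0, 0, 0], 0],
  ],
)

```text
clock: 23.1
position: [0.6025, -0.0588, 0.2448]
tool_rot: [3.14, -0.001, 0.3]
force: [1.8, -5.2, 2.1]
grip_width: 0.0144
```

```bash
python3 - <<'E'
from h import *
for i in range(2):
    s=bot.observe();print(s['clock'],s['position'],s['tool_rot'],s['force'],s['moment'],s['grip_width']);bot.grab_frame('scene')
E
```

```text
23.1 [ 0.6024636  -0.05881397  0.24480237] [ 3.14032178e+00 -5.00444137e-04  3.00475710e-01] [ 1.77797145 -5.18828409  2.10271501] [-1.14417141 -0.3280047  -0.02507077] 0.014377532772941943
23.15 [ 0.60242997 -0.05879868  0.24477238] [ 3.14040197e+00 -4.53722760e-04  3.00538512e-01] [ 2.45581351 -5.57438922  0.64868809] [-1.14696459 -0.28416772  0.03907435] 0.01478463000280619
```

servo_tool(
  targets=[
    [[0, 0.024, 0], 0.5],
    [[0, 0, 0], 0.7],
    [[0, 0, 0], 0.7],
    [[0, 0, 0], 0.7],
    [[0, 0, 0], 0.7],
    [[0, 0, 0], 0.7],
    [[0, 0, 0], 0.7],
    [[0, 0, 0], 0.5],
    [[0, 0, 0], 0],
    [[0, 0, 0], 0],
  ],
)

```text
clock: 24.45
position: [0.6026, -0.0596, 0.2448]
tool_rot: [3.141, -0.0, -0.154]
force: [0.4, -4.4, 5.1]
grip_width: 0.015
```

```bash
python3 - <<'E'
from h import *
for i in range(2):
    s=bot.observe();print(s['clock'],s['position'],s['tool_rot'],s['force'],s['moment'],s['grip_width']);bot.grab_frame('scene')
E
```

```text
24.45 [ 0.60256371 -0.0595852   0.24477555] [ 3.14137417e+00 -2.52382159e-04 -1.53700624e-01] [ 0.44078522 -4.41028996  5.06697961] [-0.98126179 -0.01772458 -0.03226096] 0.014972277355679091
24.5 [ 0.60255077 -0.05959134  0.24477572] [ 3.14141268e+00 -2.72432078e-04 -1.53696603e-01] [-0.30908602 -4.11951871  4.57698232] [-1.00367309 -0.00375366 -0.07031923] 0.015051674549091877
```

servo_tool(
  targets=[
    [[0, 0.02, 0], 0.4],
    [[0, 0, 0], 0.2],
    [[0, 0, 0], 0],
    [[0, 0, 0], 0],
  ],
)

```text
clock: 25.05
position: [0.6025, -0.0598, 0.2448]
tool_rot: [-3.141, 0.0, -0.206]
force: [-1.1, -0.5, 5.8]
grip_width: 0.0149
```

```bash
python3 - <<'E'
from h import *
for i in range(1):
    s=bot.observe();print(s['clock'],s['position'],s['tool_rot'],s['force'],s['moment'],s['grip_width'])
E
```

```text
25.05 [ 0.60254803 -0.05979588  0.24477233] [-3.14108681e+00  5.89012462e-06 -2.05627110e-01] [-1.05249878 -0.50162489  5.80599478] [-0.27797455  0.00420383  1.11705308] 0.014869904307492033
```

servo_tool(
  targets=[
    [[0, 0, 0], 0.25],
    [[0, 0, 0], 0],
    [[0, 0, 0], 0],
  ],
)

```text
clock: 25.42
position: [0.6026, -0.0598, 0.2448]
tool_rot: [-3.141, -0.0, -0.227]
force: [0.8, -0.4, 6.3]
grip_width: 0.0147
```

```bash
python3 - <<'E'
from h import *
for i in range(1):
    s=bot.observe();print(s['clock'],s['position'],s['tool_rot'],s['force'],s['moment'],s['grip_width'])
E
```

```text
25.425 [ 0.60258271 -0.0597824   0.2448021 ] [-3.14129990e+00 -2.62863836e-05 -2.26695286e-01] [ 0.79574891 -0.39449073  6.3445835 ] [-0.30631033  0.01419427  1.79183648] 0.01465482017083401
```

servo_tool(
  targets=[
    [[0, 0, 0], -0.4],
    [[0, 0, 0.02], 0],
    [[0, 0, 0], 0],
    [[0, 0, 0], 0],
  ],
)

```text
clock: 25.92
position: [0.6026, -0.0598, 0.2443]
tool_rot: [-3.14, -0.0, -0.193]
force: [-2.6, 1.0, 15.0]
grip_width: 0.0147
```

servo_tool(
  targets=[
    [[0, 0, 0.01], 0],
    [[0, 0, 0], 0],
    [[0, 0, 0], 0],
  ],
)

```text
clock: 26.3
position: [0.6027, -0.0599, 0.2443]
tool_rot: [-3.14, -0.001, -0.193]
force: [-4.4, 1.9, 21.8]
grip_width: 0.0151
```

servo_tool(
  targets=[
    [[0, 0, -0.03], 0],
    [[0, 0, 0], 0],
    [[0, 0, 0], 0],
  ],
)

```text
clock: 26.68
position: [0.6026, -0.0599, 0.2448]
tool_rot: [-3.141, -0.0, -0.193]
force: [-0.1, 1.4, 8.5]
grip_width: 0.015
```

```bash
python3 - <<'E'
from h import *
for i in range(3):
    s=bot.observe();print(s['clock'],s['position'],s['tool_rot'],s['force'],s['moment'],s['grip_width']);bot.grab_frame('side')
E
```

```text
26.675 [ 0.60255635 -0.05987248  0.24484422] [-3.14089647e+00 -1.28710821e-04 -1.92873651e-01] [-0.09915004  1.39968298  8.51809296] [0.1611181  0.10265126 0.50379651] 0.014968202677115329
26.725 [ 0.60256221 -0.05984979  0.24484447] [-3.14085141e+00 -1.35468087e-04 -1.92904244e-01] [-0.39474014  0.43937817  8.30385996] [0.11779052 0.00232768 0.50811896] 0.014894610664721527
26.775 [ 0.60255763 -0.05986254  0.24483355] [-3.14086437e+00 -1.22096579e-04 -1.92880856e-01] [0.37225998 0.46501895 8.87735958] [0.1412129  0.0090246  0.51050617] 0.014628046420429867
```

servo_tool(
  targets=[
    [[0, 0, -0.01], 0],
    [[0, 0, 0], 0],
    [[0, 0, 0], 0],
  ],
)

```text
clock: 27.2
position: [0.6024, -0.0599, 0.245]
tool_rot: [-3.141, 0.0, -0.193]
force: [2.4, 2.0, 0.6]
grip_width: 0.0146
```

servo_tool(
  targets=[
    [[0, 0, -0.006], 0],
    [[0, 0, 0], 0],
    [[0, 0, 0], 0],
  ],
)

```text
clock: 27.58
position: [0.6024, -0.06, 0.2454]
tool_rot: [-3.141, 0.0, -0.193]
force: [2.8, 3.8, -0.4]
grip_width: 0.0148
```

servo_tool(
  targets=[
    [[0, 0, 0.02], 0],
    [[0, 0, 0.016], 0],
    [[0, 0, 0], 0],
    [[0, 0, 0], 0],
  ],
)

```text
clock: 28.08
position: [0.6025, -0.0601, 0.2444]
tool_rot: [-3.141, -0.0, -0.192]
force: [0.2, 5.9, 11.8]
grip_width: 0.0146
```

servo_tool(
  targets=[
    [[0, 0, -0.015], 0],
    [[0, 0, -0.01], 0],
    [[0, 0, 0], 0],
    [[0, 0, 0], 0],
  ],
)

```text
clock: 28.58
position: [0.6024, -0.06, 0.245]
tool_rot: [-3.141, 0.0, -0.192]
force: [3.0, 4.9, 2.3]
grip_width: 0.0149
```

```bash
python3 - <<'E'
from h import *
s=bot.observe();print(s['clock'],s['position'],s['tool_rot'],s['force'],s['moment'],s['grip_width'],s['qpos'])
E
```

```text
28.575 [ 0.60242964 -0.06001735  0.24500489] [-3.14105217e+00  1.24587553e-05 -1.92464512e-01] [2.95547317 4.93071629 2.30586145] [ 0.98480661 -0.56721769  0.55352508] 0.014875022072345704 [-0.60515455  0.68443869  0.9912401   1.67142618 -0.62370328  1.13498824
 -1.20417584]
```

Locked in the notch with almost no tool load. I'll release and retreat straight up.

servo_tool(
  targets=[
    [[0, 0, 0], 0],
    [[0, 0, 0], 0],
    [[0, 0, 0], 0],
    [[0, 0, 0], 0],
    [[0, 0, 0], 0],
    [[0, 0, 0], 0],
    [[0, 0, 0], 0],
    [[0, 0, 0], 0],
    [[0, 0, 0], 0],
    [[0, 0, 0], 0],
  ],
  gripper=1,
)

```text
clock: 29.82
position: [0.6023, -0.0604, 0.2449]
tool_rot: [3.142, 0.0, -0.193]
force: [0.0, 0.5, 0.6]
grip_width: 0.0857
```

```bash
python3 - <<'E'
from h import *
s=bot.observe();print(s['clock'],s['position'],s['tool_rot'],s['force'],s['moment'],s['grip_width'])
cv2.imwrite("pics/w4.png",bot.grab_frame('wrist'))
E
```

```text
29.825 [ 0.60232318 -0.06038203  0.24494023] [ 3.14156065e+00  6.13572982e-05 -1.92751860e-01] [0.03275823 0.47746974 0.55369801] [-0.0104061   0.01116936  0.0156647 ] 0.08567516808881133
```

View pics/w4.png

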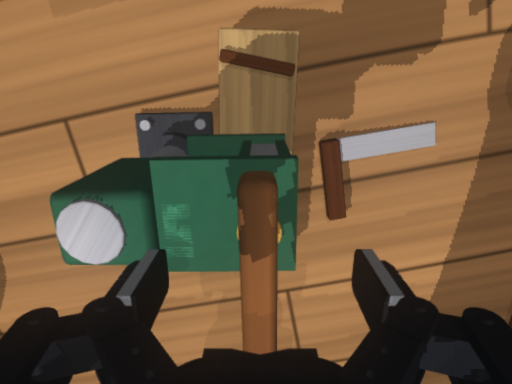

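The jaws are open and clear of the bar, which runs along the frame's x. Now straight up about 130 mm.

servo_tool(
  targets=[
    [[0, 0, -0.15], 0],
    [[0, 0, -0.25], 0],
    [[0, 0, -0.3], 0],
    [[0, 0, -0.4], 0],
    [[0, 0, -0.4], 0],
    [[0, 0, -0.4], 0],
    [[0, 0, -0.4], 0],
    [[0, 0, -0.3], 0],
    [[0, 0, 0], 0],
    [[0, 0, 0], 0],
  ],
)

```text
clock: 31.12
position: [0.6022, -0.0602, 0.3744]
tool_rot: [-3.142, 0.001, -0.193]
force: [-0.6, 0.9, -0.6]
grip_width: 0.0855
```

```bash
python3 - <<'E'
from h import *
s=bot.observe();print(s['clock'],s['position'],s['force'])
np.save('cal5.npy',bot.get_calibration('wrist'),allow_pickle=True)
cv2.imwrite("pics/w5.png",bot.grab_frame('wrist'))
A=bot.grab_frame('scene');B=bot.grab_frame('side')
cv2.imwrite('pics/s5.png',A);cv2.imwrite('pics/d5.png',B)
a=A[165:305,210:340];b=B[140:280,230:360]
a0=cv2.imread('pics/scene0.png')[165:305,210:340];b0=cv2.imread('pics/side0.png')[140:280,230:360]
cv2.imwrite("pics/c6.png",cv2.resize(np.vstack([np.hstack([a,b]),np.hstack([a0,b0])]),None,fx=2.1,fy=2.1,interpolation=cv2.INTER_CUBIC))
E
```

```text
31.125 [ 0.60216752 -0.06021779  0.37442355] [-0.64462848  0.8764015  -0.55546452]
```

View pics/c6.png

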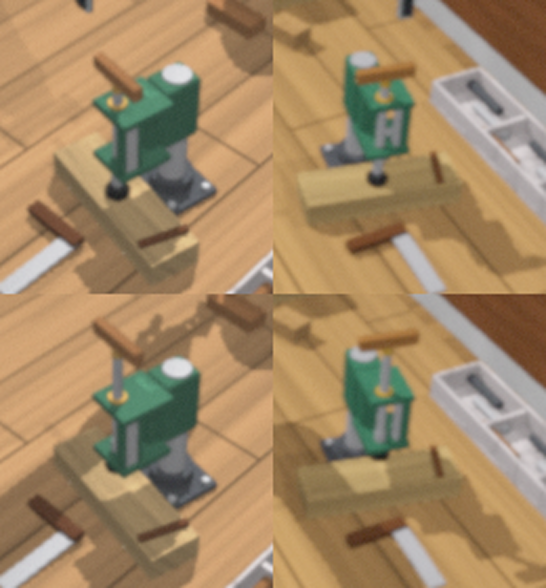

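View pics/w5.png

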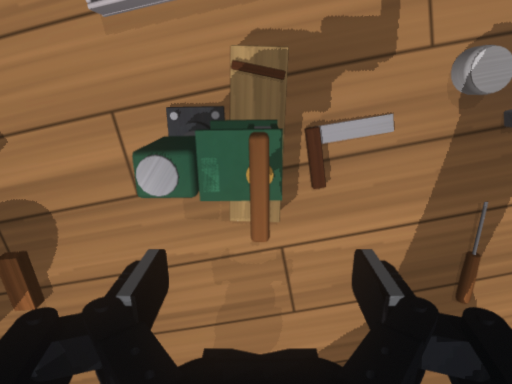

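```bash
python3 - <<'E'
from h import *
c=np.load('cal5.npy',allow_pickle=True).item()
im=cv2.imread('pics/w5.png')[125:250,230:290];cv2.imwrite('pics/w5z.png',cv2.resize(im,None,fx=4.4,fy=4.4,interpolation=cv2.INTER_CUBIC))
for x,y in (('scene0','s5'),('side0','d5')):
    pass
# board: visible corner shift between views via phase correlation on board far end patch
for n,a,b,(r0,r1,q0,q1) in (('scene','scene0','s5',(262,300,262,310)),('side','side0','d5',(208,245,280,330))):
    A=cv2.cvtColor(cv2.imread(f'pics/{a}.png'),6)[r0:r1,q0:q1].astype(np.float32);B=cv2.cvtColor(cv2.imread(f'pics/{b}.png'),6)[r0:r1,q0:q1].astype(np.float32)
    print(n,cv2.phaseCorrelate(A,B,cv2.createHanningWindow(A.shape[::-1],cv2.CV_32F)))
E
```

```text
scene ((-0.02236302051717942, -0.03374905931224248), 0.9578778671100736)
side ((-0.05012428911655675, -0.19478530006052353), 0.9643174514770508)
```

View pics/w5z.png

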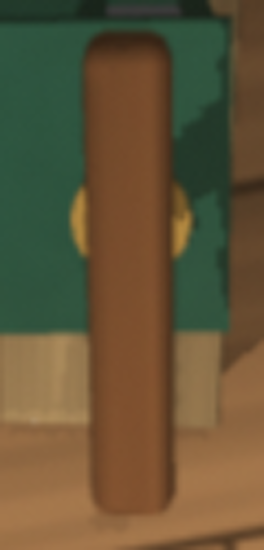

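```bash
python3 - <<'E'
from workcell import bot
print(bot.job_done(),bot.observe()['clock'])
E
```

```text
the job is handed in; nothing more can be done
the job is handed in; nothing more can be done
```

The board is clamped and the job is handed in. I turned the handle anticlockwise to its stop, pushed the plunger down to about 13 N, and turned the handle back clockwise to its stop. I then let go and raised the arm clear; the clock read about 31 s, inside the 61 s limit.

- **Push:** the foot met the board at about 42.5 mm of travel. The wrist read about 13 N at 50.3 mm.
- **Notch:** 50.3 mm lies between notches, so I eased back to the 48 mm notch before turning the handle back.
- **Lock check:** a light downward push afterwards raised the wrist force from 15 to 22 N with no movement. The handle's stop was felt at about 1.8 N m.
- **Remaining force:** I estimate about 10–11 N on the board, a little under the 13 N target. It could be as low as about 7.5 N if the plunger settles to the top of its notch play. The next notch, 54 mm, would have given about 18 N or more. I did not measure the force after letting go.
- **Last pictures:** the board had not moved beyond measurement error (0.2 pixel or less). The pencil and square looked undisturbed, and I saw nothing out of place among the other items in view. The bar was back along the hold-down's x and the gripper was touching nothing.

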